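# Hold the fuse box in the corner of the marking-out plate

### The job

The little grey fuse box is about to be marked out for drilling: shut its lid, then set it flat on the marking-out plate and press it into the corner of the two blue fences, its hinge side flush against the long fence and its end flush against the short fence. Finish while still holding it there, pressed firmly against both fences at once; do not let go. Leave the bobbin, the eraser and the brass weights where they are.

Things in the scene. Friction and masses are not known exactly. Their poses are not given: they have to be found in the camera images.
- box_center (a point): Centre of the loose grey fuse box, 12.5 mm above its underside. Body 50 mm along x, 74 mm along y, 25 mm high with lid shut; 0.12 to 0.2 kg. +x: hinge side (flat back face at +25 mm); -x: front, where the lid's lip (24 mm wide along y, in the top 7 mm) reaches to -29 mm. So 54 mm to grip across x at mid-length. Fingertips 10 mm or more above its underside, to clear the fences.
- fuse_box_lid (a joint): Lid of the fuse box, rad: 0 shut, 1.92 fully open. Hinge line along the box's y, 26 mm in +x of the centre, 23 mm above the underside. It starts open, leaning back past upright (1.65 to 1.92), its free edge about 54 mm from the hinge line, 70 to 80 mm above the underside. It turns freely; pushed forward well past upright, it falls shut.
- fuse_box: The same box: origin at its underside (1 mm in -x of the centre), axes as above.
- jig: Marking-out plate, dark metal, fixed to the table: 150 mm (its x) by 170 mm (its y) by 8 mm thick, origin at the centre of its underside on the table, z up. Two smooth, slippery blue fences, 7 mm high above the plate and 12 mm thick, stand on it along its +x and +y sides.
- long_fence: Long blue fence on the plate: 105 mm along the plate's y, on the plate's +x side; its inner face looks to the plate's -x and lies at x = +45 mm in the plate's frame (y from -61 to +44 mm). Its top is 15 mm above the table. Origin: centre of its underside; axes as the plate's.
- short_fence: Short blue fence: 60 mm along the plate's x, on the plate's +y side; its inner face looks to the plate's -y and lies at y = +55 mm in the plate's frame (x from -26 to +34 mm). Top 15 mm above the table. Origin: centre of its underside; axes as the plate's.
- corner (a point): Point on the plate's top (8 mm above the table) where the inner faces of the two fences meet if prolonged; axes as the plate's. With the box home, its centre lies 25 mm in -x, 37 mm in -y and 12.5 mm above this point, axes parallel.
- bobbin: Copper-wound bobbin with black ends, 31 mm across, 24 mm high, loose: leave it alone.
- eraser: White eraser with a blue sleeve, 20 x 42 x 12 mm, loose: leave it alone.
- weight_0: The loose brass slotted weight (a second one near it is fixed), 33 mm across, 10 mm high, loose: leave it alone.
There are look-alikes about, which are no part of the job. Leave any red look-alike of the fuse_box alone.

How it is judged (in metres and radians):
On the way:
1. the lid of the fuse box is shut (value of joint fuse_box_lid below 0.12 rad), for 0.2 s.
At the end, for the whole second after the job is handed in: Lid shut (under 0.15 rad), box flat on the plate (within 3 mm, 0.06 rad), hinge side on the long fence and end on the short one (centre within 3.5 mm of home, square within 0.05 rad), over 1.5 N on each fence, fingers on the box with over 1.5 N, box still (contact force between fuse_box and long_fence above 1.5 N and contact force between fuse_box and short_fence above 1.5 N and contact force between the fingers and fuse_box above 1.5 N and angle between the x axis of fuse_box and the x axis of jig, either way round below 0.05 rad and angle between fuse_box's own z axis and vertical below 0.06 rad and x of box_center in the frame of corner between -0.0285 and -0.0215 m and y of box_center in the frame of corner between -0.0405 and -0.0335 m and z of box_center in the frame of corner between 0.01 and 0.0155 m and value of joint fuse_box_lid below 0.15 rad and linear speed of fuse_box below 0.01 m/s); the arm keeps its last pose, push and grip.
It fails at once if the bobbin is disturbed (moved 2.5 cm) (distance of bobbin from where it was at the start of the episode above 0.025 m).
It fails at once if the eraser is disturbed (moved 2.5 cm) (distance of eraser from where it was at the start of the episode above 0.025 m).
It fails at once if the brass weight is disturbed (moved 2.5 cm) (distance of weight_0 from where it was at the start of the episode above 0.025 m).
It also fails if it takes over 64 s, if anything falls off the work surface, if the arm or the gripper's body presses on something with over 40 N, if the wrist force passes 120 N, or if a joint passes its speed limit or range.

### The arm

A 6-joint arm with a two-finger parallel gripper is mounted at the origin on a cart in front of the work surface, level with it; the furniture and walls round the work are solid. World frame = base frame: x ahead of the robot, y to its left, z up, the work surface at z = 0. Lengths are in mm, angles in rad, forces in N, time in s.
With the tool pointing down it reaches from about 300 to 775 mm from the base axis. Payload 14.6 kg.
Tool frame: the origin (TCP) lies between the finger pads; the fingertips stand 11 mm ahead of it and the grasp point (between the pads) lies 8 mm behind it; z points along the fingers, y is the direction in which the jaws open and shut (so a half turn about z gives the same grasp; the last joint's range is limited). The gripper opens to 94 mm and grips with 3 to 60 N. Pads are 16 mm wide; open, the fingers measure 119 mm over their backs; the gripper's body (75 mm by 177 mm) begins 78 mm behind the grasp point.
Start: joints at [1.112, 0.3, 1.521, -0, 1.321, -0.067], TCP at [210.015, 508.314, 216.446] pointing down, gripper open.
Joint ranges: [-3.03, 3.03], [-0.79, 2.21], [0.23, 2.52], [-1.04, 4.18], [0, 3.07], [-2.55, 2.55]. Speed limits (rad/s): [2.22, 2.22, 2.57, 3.14, 3.14, 3.14].

### API

Orientations are given as [roll, pitch, yaw] about the fixed x, y, z axes, in that order (R = Rz(yaw) Ry(pitch) Rx(roll)).
In Python, from cell import * gives the robot as it stands.
- The arm moves only by the tool arm_command, never from a script. Its argument "deltas" is a list of rows, each an object with "xyz": the shift along the world's x, y, z in m, a list of three; "turn": the turn, a rotation vector about the world's x, y, z in rad, a list of three. A call has 1 to 12 rows; each row shifts and turns the commanded pose from where the row before left it; what a row does not reach is not made up. A row lasts 1/8 s, in which the tool goes at most 62.5 mm and 10.7 degrees, less where a joint would pass 70% of its speed; a pose out of reach is approached as far as the arm can. A call with a gripper value outside its range is refused whole. "gripper" is the closure, from 0 (fully open) to 1 (shut), set as the call begins (left out, the last holds). The fingers move at their own pace and stop on an object; "force" is the grip in N (left out, the last holds). Time passes only in rows, so rows that do not move let the fingers close. It gives the time, the measured TCP pose, the force and the opening at its end, in the units of the state.
- read_state(): the state, without advancing time (a new reading comes with each control period).
- camera(name): name is "scene" or "top"; returns a dict with "color" (400x640x3 uint8, red, green, blue), "fx", "fy", "cx", "cy" (pixels), "rvec" (rotation vector, rad) and "tvec" (3), from world to camera coordinates, as OpenCV has them. Camera axes: x right, y down, z forward; pixel columns grow to the right and rows downward; lengths in mm; the calibration is good to about 2 mm. A picture is of the moment at which its call begins. There is no depth.
- sign_off(): hands the job in, once; it reports no verdict.
The state is a dict: "clock": time; "joints": joint angles; "qd": joint speeds; "effort": joint torques, N m; "eef_pos": TCP position; "eef_rot": TCP orientation; "wrist_force": force on the tool from outside, world axes, zero at the start; "moment": the same for the moment, N m; "finger_gap": finger opening in mm.
Only numpy, scipy, OpenCV 4.12 (cv2) and the standard library are available. Lean on these libraries where they do the work, as an engineer would, in place of code of your own. Each camera call takes 0.05 s, during which the arm holds its last target.

## Working session

There is one attempt and no reset: what is moved stays moved. The work goes in short steps, Python scripts to look and compute and a tool call to move; the robot and the scene stay as the last step left them, time stands still between calls to the robot, and variables do not carry over. Pictures are saved under pics/ and viewed, and the job is handed in when it is done.

Besides the shell and the picture viewer there is one more tool, called after "Request:" as name([rows], argument=value, ...), one row to a line, values as JSON. arm_command: Moves the arm, as the interface text tells. Its arguments: {"type":"object","properties":{"deltas":{"type":"array","items":{"type":"object","properties":{"xyz":{"type":"array","items":{"type":"number"}},"turn":{"type":"array","items":{"type":"number"}}}}},"gripper":{"type":"number"},"force":{"type":"number"}},"required":["deltas"]}

```bash
mkdir -p pics; cat > h.py <<'E'
from cell import *
import numpy as np, cv2
def snap(n):
    c=camera(n); return c
def save(c,fn,crop=None,s=1):
    im=c["color"][:,:,::-1]
    if crop: x0,y0,x1,y1=crop; im=im[y0:y1,x0:x1]
    im=cv2.resize(im,None,fx=s,fy=s,interpolation=cv2.INTER_CUBIC) if s!=1 else im
    cv2.imwrite("pics/"+fn,im)
def RT(c): return cv2.Rodrigues(np.array(c["rvec"],float))[0],np.array(c["tvec"],float).reshape(3)
def ray(c,u,v):
    R,t=RT(c); d=R.T@np.array([(u-c["cx"])/c["fx"],(v-c["cy"])/c["fy"],1]); return -R.T@t,d
def onz(c,u,v,z):
    o,d=ray(c,u,v); return o+d*(z-o[2])/d[2]
def proj(c,p):
    R,t=RT(c); q=R@np.array(p,float)+t; return c["fx"]*q[0]/q[2]+c["cx"],c["fy"]*q[1]/q[2]+c["cy"]
E
python3 - <<'E'
from h import *
import pickle
s=read_state(); print(s)
for n in("scene","top"):
    c=snap(n); pickle.dump(c,open(f"{n}0.pkl","wb")); save(c,f"{n}0.png"); print(n,ray(c,320,200),c["fx"])
E
```

```text
{'clock': 0.0, 'joints': array([ 1.11241362e+00,  3.00473609e-01,  1.52157207e+00, -9.86480596e-06,
        1.32071551e+00, -6.66294186e-02]), 'qd': array([ 1.94218405e-04,  4.15766889e-04,  4.62989673e-04, -1.20002769e-03,
       -2.60406675e-04,  4.28669865e-05]), 'effort': array([-3.64042153e-04, -5.31805086e+01, -3.52731228e+01,  7.07781245e-02,
        2.44599703e-02, -1.13203441e-04]), 'eef_pos': array([209.9038734 , 508.09878934, 215.88876383]), 'eef_rot': array([-3.14042607e+00, -6.82673984e-05,  2.74984178e+00]), 'wrist_force': array([ 0.25261135, -0.10496499,  0.61658142]), 'moment': array([-0.03629205,  0.03071891, -0.01817484]), 'finger_gap': 94.09598470936011}
scene (array([  -97.65676789, -1168.59252331,  1059.17101007]), array([ 0.39461342,  0.70897151, -0.58453301])) 503.1469881089746
top (array([ 463.12436317,    6.97433749, 1218.21726   ]), array([ 7.74717933e-02,  4.98347311e-04, -9.97022807e-01])) 370.08702091101895
```

View pics/scene0.png

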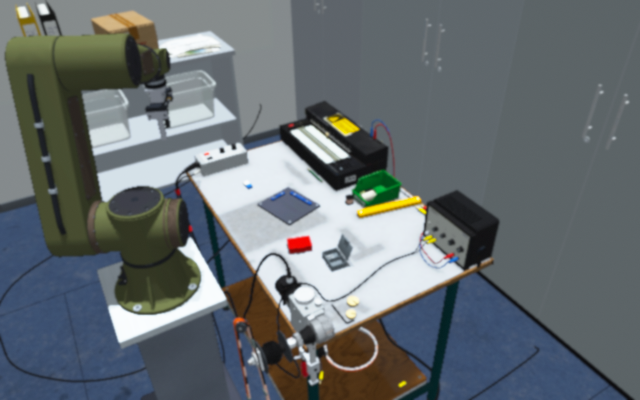

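View pics/top0.png

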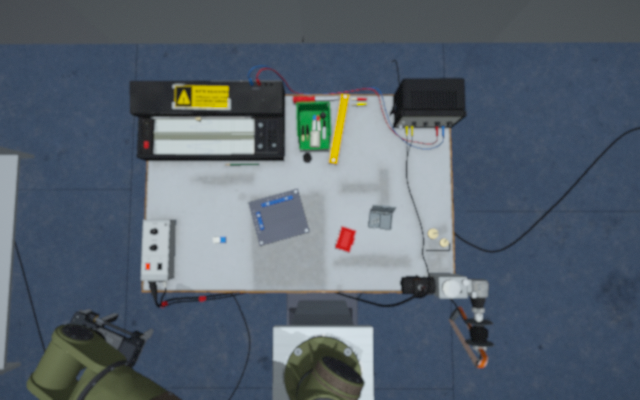

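Candidates for the fuse box: the grey open box at top (381,217) / scene (340,253), and the red look-alike at top (346,238) / scene (299,244). I choose the grey one. The plate is at top (278,217), the eraser at (219,240), the brass weights at (440,237), and the bobbin possibly at (307,157). I'll check these in close crops.

```bash
python3 - <<'E'
from h import *
import pickle
t=pickle.load(open("top0.pkl","rb"));s=pickle.load(open("scene0.pkl","rb"))
save(t,"t_box.png",(355,195,405,240),14); save(s,"s_box.png",(310,225,370,280),12)
save(t,"t_jig.png",(240,180,320,250),10)
E
```

```text
(no output)
```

View pics/t_box.png

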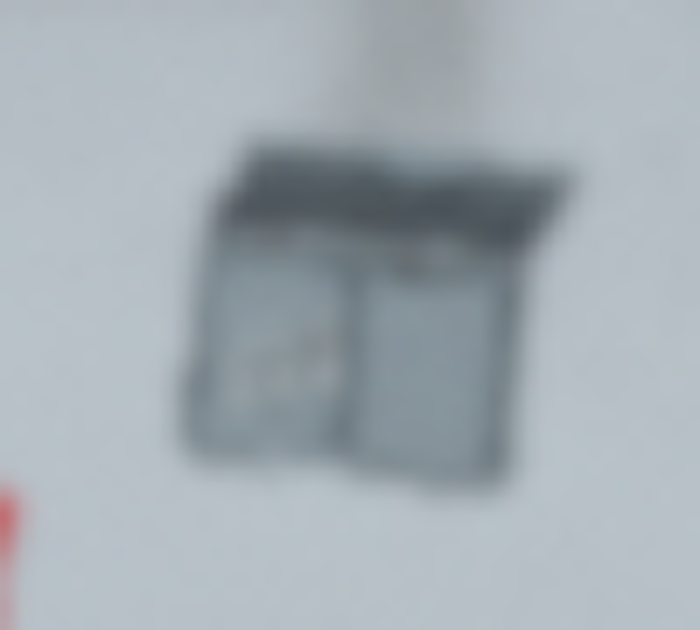

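View pics/s_box.png

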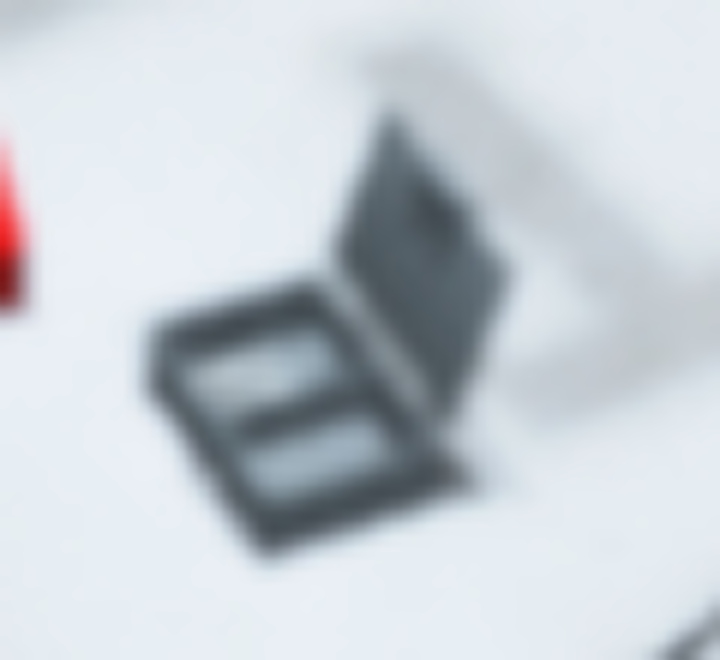

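View pics/t_jig.png

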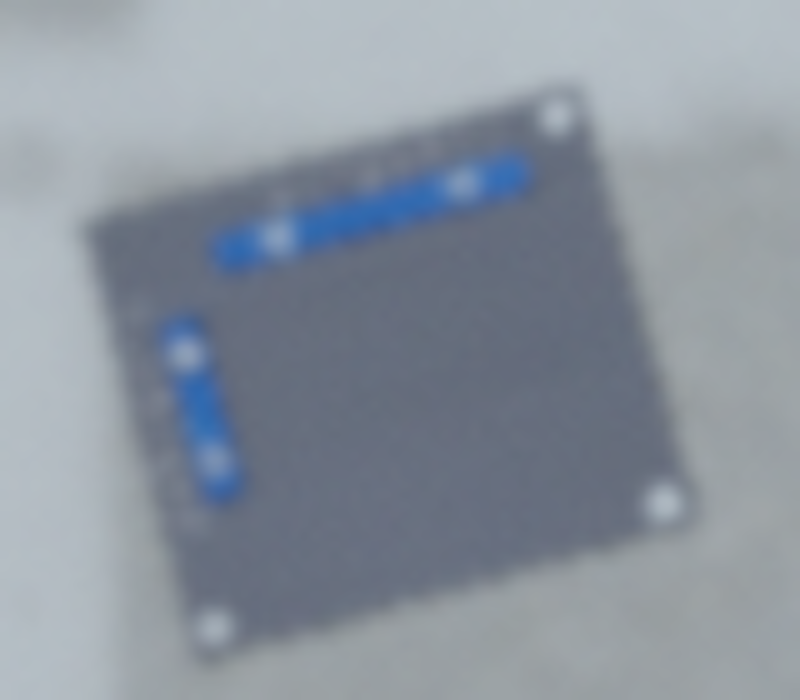

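```bash
cat >> h.py <<'E'
def tri(c1,p1,c2,p2):
    o1,d1=ray(c1,*p1);o2,d2=ray(c2,*p2)
    A=np.stack([d1,-d2],1); k=np.linalg.lstsq(A,o2-o1,rcond=None)[0]
    a=o1+k[0]*d1;b=o2+k[1]*d2; return (a+b)/2,np.linalg.norm(a-b)
def up(x,y,x0,y0,s): return x0+(x+.5)/s-.5,y0+(y+.5)/s-.5
E
python3 - <<'E'
from h import *
import pickle
np.set_printoptions(precision=1,suppress=True)
t=pickle.load(open("top0.pkl","rb"));s=pickle.load(open("scene0.pkl","rb"))
T=lambda x,y:up(x,y,355,195,14); S=lambda x,y:up(x,y,310,225,12)
for n,a,b in [("front+y rim",(185,450),(150,330)),("front-y rim",(505,487),(262,535)),("lid+y",(245,145),(388,105)),("lid-y",(575,175),(510,270)),("hinge -y",(520,245),(440,420)),("hinge +y",(220,205),(330,262))]:
    print(n,*tri(t,T(*a),s,S(*b)), onz(t,*T(*a),22), onz(s,*S(*b),22))
J=lambda x,y:up(x,y,240,180,10)
P=[onz(t,*J(*p),8)[:2] for p in [(88,222),(578,83),(695,520),(200,662)]]
P=np.array(P); print("plate",P,"center",P.mean(0)); 
for i in range(4): d=P[(i+1)%4]-P[i]; print(np.linalg.norm(d),np.degrees(np.arctan2(d[1],d[0])))
def blue(c,box):
    im=c["color"]; x0,y0,x1,y1=box
    k=8; im=cv2.resize(im[y0:y1,x0:x1],None,fx=k,fy=k,interpolation=cv2.INTER_CUBIC).astype(int)
    m=((im[:,:,2]-im[:,:,0])>60).astype(np.uint8)
    cs,_=cv2.findContours(m,cv2.RETR_EXTERNAL,cv2.CHAIN_APPROX_NONE)
    for q in sorted(cs,key=cv2.contourArea)[-2:]:
        pts=np.array([onz(c,*up(*p[0],x0,y0,k),15)[:2] for p in q],np.float32)
        print("fence",cv2.minAreaRect(pts))
blue(t,(240,180,320,250)); blue(s,(250,180,330,230))
E
```

```text
front+y rim [ 471.5 -147.5   18.1] 3.7457713863420463 [ 469.8 -146.1   22. ] [ 471.1 -152.    22. ]
front-y rim [ 461.9 -221.9   11.2] 1.4128017454648691 [ 461.3 -219.5   22. ] [ 456.8 -231.9   22. ]
lid+y [ 538.7 -155.    69.7] 3.7638347125892238 [ 540.1 -160.8   22. ] [ 571.3 -106.7   22. ]
lid-y [ 530.8 -227.1   71.4] 1.285175385279024 [ 533.1 -236.9   22. ] [ 562.9 -180.2   22. ]
hinge -y [ 515.8 -222.7   25.4] 2.2374000268639396 [ 516.9 -223.9   22. ] [ 516.7 -219.2   22. ]
hinge +y [ 525.2 -154.3   22.6] 2.1734849068524507 [ 526.2 -154.9   22. ] [ 524.5 -153.3   22. ]
plate [[551.6 242.7]
 [597.3  82.1]
 [454.1  43.3]
 [408.2 204.1]] center [502.8 143.1]
167.06151607279813 -74.10894911798515
148.34684711802305 -164.85668524321406
167.21784300505865 105.93885988616306
148.48848552046937 15.083724627633138
fence ((482.56402587890625, 201.4707489013672), (45.82840347290039, 15.124090194702148), 16.110294342041016)
fence ((554.1712036132812, 148.9771270751953), (15.089406967163086, 107.46807861328125), 15.33873462677002)
fence ((490.9317932128906, 202.15701293945312), (66.98464965820312, 21.889698028564453), 17.34400177001953)
fence ((554.8654174804688, 148.74972534179688), (21.8843936920166, 115.11972045898438), 15.41682243347168)
```

The crop confirms the grey open box: centre about (493,-186), yaw about -0.12, lid leaning to +x. The plate centre is (503,143), yaw 0.27, and box home is about (517,166). First I go behind the lid.

Request:
arm_command([
  {"xyz":[0.024,-0.044,0],"turn":[0,0,-0.081]},
  {"xyz":[0.024,-0.044,0],"turn":[0,0,-0.081]},
  {"xyz":[0.024,-0.044,0],"turn":[0,0,-0.081]},
  {"xyz":[0.024,-0.044,0],"turn":[0,0,-0.081]},
  {"xyz":[0.024,-0.044,0],"turn":[0,0,-0.081]},
  {"xyz":[0.024,-0.044,0],"turn":[0,0,-0.081]},
  {"xyz":[0.024,-0.044,0],"turn":[0,0,-0.081]},
  {"xyz":[0.024,-0.044,0],"turn":[0,0,-0.081]},
  {"xyz":[0.024,-0.044,0],"turn":[0,0,-0.081]},
  {"xyz":[0.024,-0.044,0],"turn":[0,0,-0.081]},
  {"xyz":[0.024,-0.044,0],"turn":[0,0,-0.081]},
  {"xyz":[0.024,-0.044,0],"turn":[0,0,-0.081]},
], gripper=0)

```text
clock: 1.6
eef_pos: [498.5, -21.3, 216.3]
eef_rot: [-3.141, -0.0, 1.775]
wrist_force: [-0.2, 0.4, -0.1]
finger_gap: 93.9
```

Request:
arm_command([
  {"xyz":[0.024,-0.044,0],"turn":[0,0,-0.081]},
  {"xyz":[0.024,-0.044,0],"turn":[0,0,-0.081]},
  {"xyz":[0.024,-0.044,0],"turn":[0,0,-0.081]},
  {"xyz":[0.024,-0.044,0],"turn":[0,0,-0.085]},
  {"xyz":[0,0,0]},
  {"xyz":[0,0,0]},
])

```text
validation failed for argument at $.de...
```

Request:
arm_command([
  {"xyz":[0.026,-0.044,0],"turn":[0,0,-0.081]},
  {"xyz":[0.026,-0.044,0],"turn":[0,0,-0.081]},
  {"xyz":[0.026,-0.044,0],"turn":[0,0,-0.081]},
  {"xyz":[0.026,-0.044,0],"turn":[0,0,-0.085]},
  {"xyz":[0,0,-0.04],"turn":[0,0,0]},
  {"xyz":[0,0,-0.04],"turn":[0,0,0]},
  {"xyz":[0,0,0],"turn":[0,0,0]},
  {"xyz":[0,0,0],"turn":[0,0,0]},
])

```text
clock: 2.6
eef_pos: [602.6, -195.8, 138.2]
eef_rot: [3.14, 0.0, 1.45]
wrist_force: [0.3, 0.2, 0.3]
finger_gap: 94.3
```

```bash
python3 - <<'E'
from h import *
s=read_state(); print(s["clock"],s["eef_pos"],s["eef_rot"],s["finger_gap"],s["wrist_force"])
c=snap("scene"); save(c,"s1.png",(260,150,460,300),4)
E
```

```text
2.6 [ 602.60073452 -195.81203774  138.19352827] [3.13985065e+00 4.04888801e-04 1.44989575e+00] 94.29310140171285 [0.3220675  0.15078735 0.25008323]
```

View pics/s1.png

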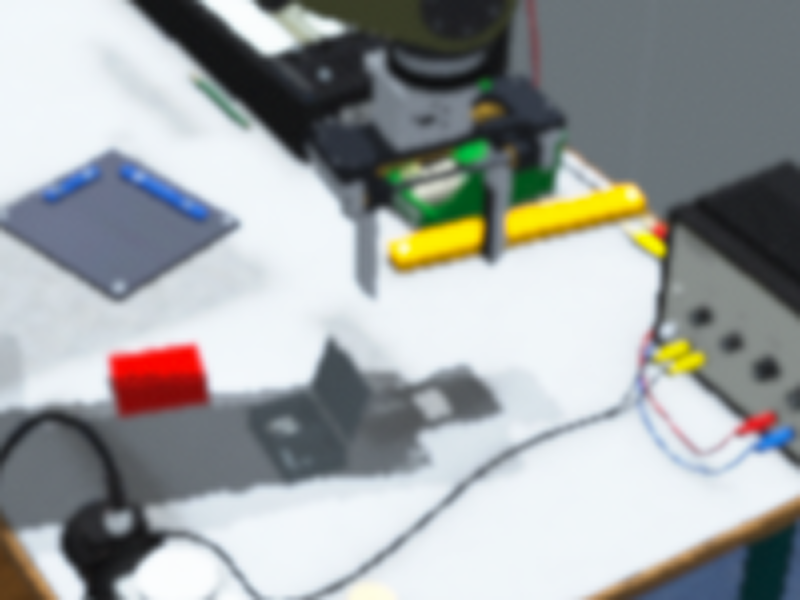

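Request:
arm_command([
  {"xyz":[0.012,-0.003,-0.01],"turn":[0,0,0]},
  {"xyz":[0,0,-0.034],"turn":[0,0,0]},
  {"xyz":[0,0,-0.034],"turn":[0,0,0]},
  {"xyz":[0,0,0],"turn":[0,0,0]},
  {"xyz":[-0.01,0.001,0],"turn":[0,0,0]},
  {"xyz":[-0.01,0.001,0],"turn":[0,0,0]},
  {"xyz":[-0.01,0.001,0],"turn":[0,0,0]},
  {"xyz":[-0.01,0.001,0],"turn":[0,0,0]},
  {"xyz":[-0.01,0.001,0],"turn":[0,0,0]},
])

```text
clock: 3.78
eef_pos: [563.4, -193.7, 58.7]
eef_rot: [3.141, 0.0, 1.45]
wrist_force: [-0.2, -0.0, -0.3]
finger_gap: 94.2
```

Request:
arm_command([
  {"xyz":[-0.01,0.001,0],"turn":[0,0,0]},
  {"xyz":[-0.01,0.001,0],"turn":[0,0,0]},
  {"xyz":[-0.01,0.001,0],"turn":[0,0,0]},
  {"xyz":[0,0,0],"turn":[0,0,0]},
])

```text
clock: 4.28
eef_pos: [533.5, -190.7, 58.6]
eef_rot: [-3.141, -0.0, 1.45]
wrist_force: [0.5, -0.4, -0.5]
finger_gap: 94.3
```

```bash
python3 - <<'E'
from h import *
c=snap("scene"); save(c,"s2.png",(300,190,400,290),6)
E
```

```text
(no output)
```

View pics/s2.png

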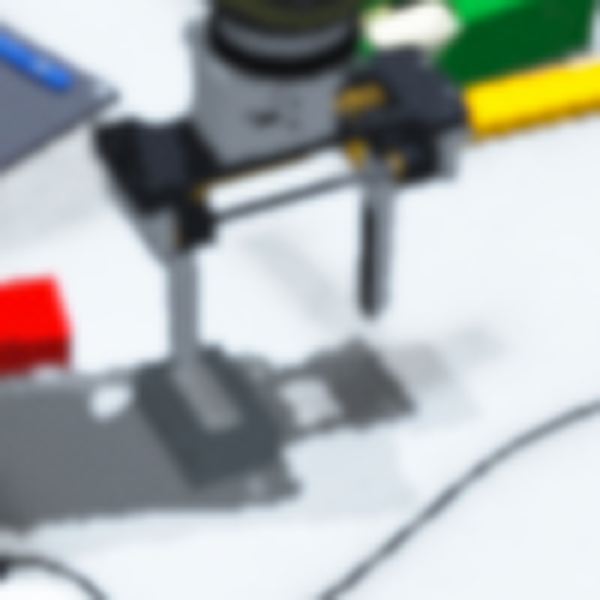

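The lid now appears shut: the scene crop shows a flat box top at (210,410), with no upright lid. I lift and centre over the box.

Request:
arm_command([
  {"xyz":[0,0,0.03],"turn":[0,0,0]},
  {"xyz":[0,0,0.03],"turn":[0,0,0]},
  {"xyz":[0.03,-0.09,0.03],"turn":[0,0,0]},
  {"xyz":[0.03,-0.0,0],"turn":[0,0,0]},
  {"xyz":[0,0,0],"turn":[0,0,0]},
])

```text
clock: 4.95
eef_pos: [583.8, -247.4, 136.8]
eef_rot: [3.142, -0.0, 1.45]
wrist_force: [-0.5, 0.4, -0.1]
finger_gap: 93.7
```

```bash
python3 - <<'E'
from h import *
import pickle
for n,b,k in(("top",(355,195,405,240),14),("scene",(310,225,370,280),12)):
    c=snap(n); pickle.dump(c,open(f"{n}3.pkl","wb")); save(c,n+"3.png",b,k)
print(read_state()["eef_pos"])
E
```

```text
[ 582.49662854 -246.89120451  136.64902172]
```

View pics/top3.png

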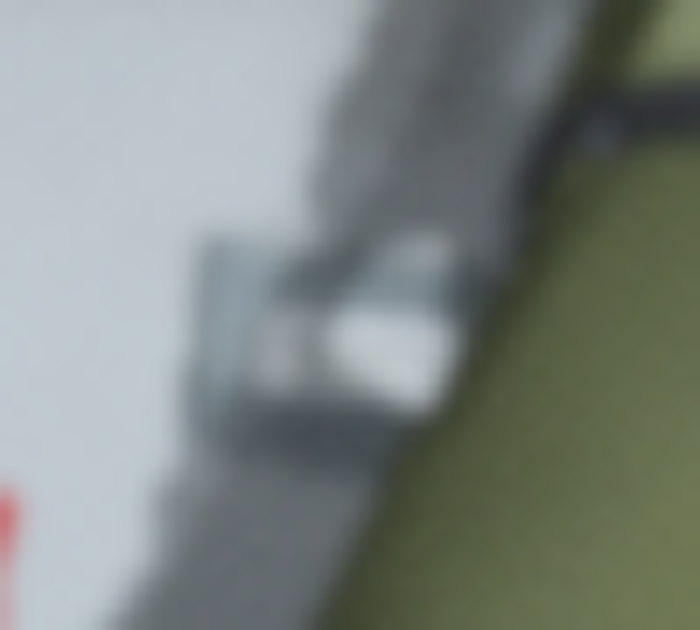

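View pics/scene3.png

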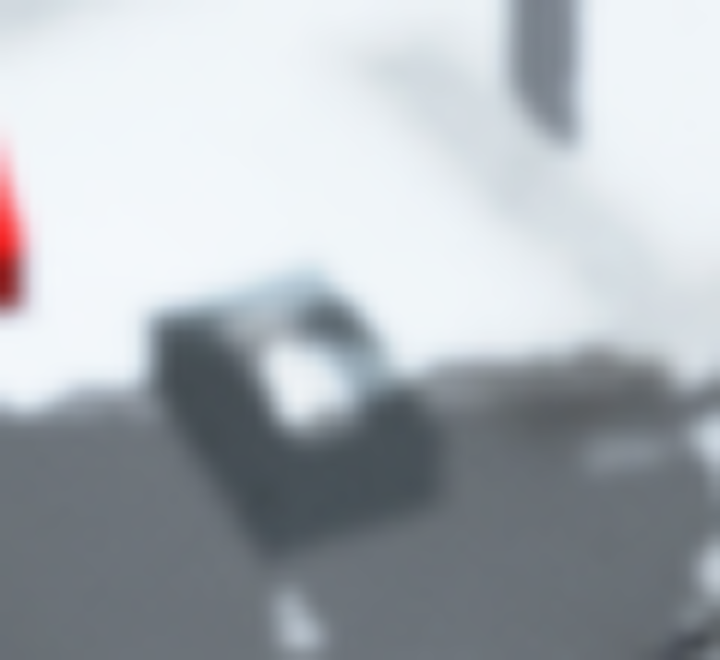

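```bash
python3 - <<'E'
from h import *
import pickle
np.set_printoptions(precision=1,suppress=True)
t=pickle.load(open("top3.pkl","rb"));s=pickle.load(open("scene3.pkl","rb"))
T=lambda x,y:up(x,y,355,195,14); S=lambda x,y:up(x,y,310,225,12)
print("h+y",tri(t,T(203,235),s,S(308,268)),onz(t,*T(203,235),25)); print("f+y",tri(t,T(190,450),s,S(150,322)),onz(t,*T(190,450),22))
print("front bottom -y",onz(s,*S(268,558),0),"back bottom -y",onz(s,*S(442,498),0),"front bottom +y",onz(s,*S(152,378),0))
R=np.array([[np.cos(-.12),-np.sin(-.12)],[np.sin(-.12),np.cos(-.12)]])
for p in[(25,37),(-25,37),(-25,-37),(25,-37)]: print(p,np.array([493,-186])+R@p)
E
```

```text
h+y (array([ 519.3, -151. ,   20.6]), np.float64(0.11717694141341828)) [ 519.1 -150.5   25. ]
f+y (array([ 471.4, -148.1,   21.4]), np.float64(3.454423367333972)) [ 469.8 -147.3   22. ]
front bottom -y [ 465.6 -219.9    0. ] back bottom -y [ 514.6 -223.9    0. ] front bottom +y [ 474.2 -146.9    0. ]
(25, 37) [ 522.2 -152.3]
(-25, 37) [ 472.6 -146.3]
(-25, -37) [ 463.8 -219.7]
(25, -37) [ 513.4 -225.7]
```

Request:
arm_command([
  {"xyz":[-0.0305,0.0205,0],"turn":[0,0,0]},
  {"xyz":[-0.0305,0.0205,0],"turn":[0,0,0]},
  {"xyz":[-0.0305,0.0205,0],"turn":[0,0,0]},
  {"xyz":[0,0,0],"turn":[0,0,0]},
  {"xyz":[0,0,-0.035],"turn":[0,0,0]},
  {"xyz":[0,0,-0.035],"turn":[0,0,0]},
  {"xyz":[0,0,-0.024],"turn":[0,0,0]},
  {"xyz":[0,0,0],"turn":[0,0,0]},
])

```text
clock: 6.05
eef_pos: [490.7, -185.5, 42.0]
eef_rot: [-3.139, -0.001, 1.45]
wrist_force: [-0.3, 0.2, 0.8]
finger_gap: 93.8
```

```bash
python3 - <<'E'
from h import *
c=snap("scene"); save(c,"s4.png",(310,205,380,280),8)
print(read_state()["eef_pos"])
E
```

```text
[ 491.37765349 -185.82881566   43.32170946]
```

View pics/s4.png

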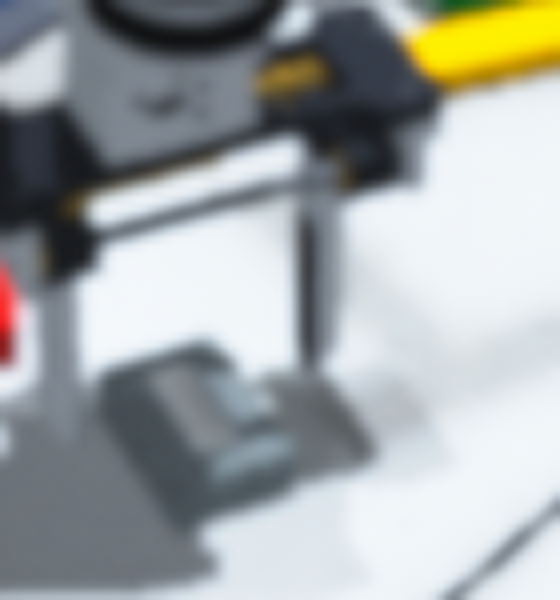

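The fingers straddle the box, left finger at (60,420) and right finger at (310,350). I descend and grip.

Request:
arm_command([
  {"xyz":[0,0,-0.01],"turn":[0,0,0]},
  {"xyz":[0,0,-0.0105],"turn":[0,0,0]},
  {"xyz":[0,0,0],"turn":[0,0,0]},
])

```text
clock: 6.48
eef_pos: [491.0, -185.6, 22.1]
eef_rot: [-3.14, -0.0, 1.45]
wrist_force: [-0.0, -0.2, 0.0]
finger_gap: 94.4
```

Request:
arm_command([
  {"xyz":[0,0,0],"turn":[0,0,0]},
  {"xyz":[0,0,0],"turn":[0,0,0]},
  {"xyz":[0,0,0],"turn":[0,0,0]},
  {"xyz":[0,0,0],"turn":[0,0,0]},
  {"xyz":[0,0,0],"turn":[0,0,0]},
  {"xyz":[0,0,0],"turn":[0,0,0]},
  {"xyz":[0,0,0],"turn":[0,0,0]},
  {"xyz":[0,0,0],"turn":[0,0,0]},
], gripper=0.7, force=20)

```text
clock: 7.48
eef_pos: [491.4, -185.7, 22.8]
eef_rot: [3.142, 0.0, 1.45]
wrist_force: [-1.0, 0.8, 3.1]
finger_gap: 53.4
```

Request:
arm_command([
  {"xyz":[0,0,0.02],"turn":[0,0,0]},
  {"xyz":[0,0,0.03],"turn":[0,0,0]},
  {"xyz":[0,0,0.02],"turn":[0,0,0]},
  {"xyz":[0,0,0],"turn":[0,0,0]},
  {"xyz":[0,0,0],"turn":[0,0,0]},
])

```text
clock: 8.1
eef_pos: [490.9, -185.5, 91.7]
eef_rot: [-3.14, -0.0, 1.45]
wrist_force: [0.3, -0.5, -2.5]
finger_gap: 53.3
```

Request:
arm_command([
  {"xyz":[0.002,0.03,0],"turn":[0,0,0.039]},
  {"xyz":[0.002,0.036,0],"turn":[0,0,0.039]},
  {"xyz":[0.002,0.036,0],"turn":[0,0,0.039]},
  {"xyz":[0.002,0.036,0],"turn":[0,0,0.039]},
  {"xyz":[0.002,0.036,0],"turn":[0,0,0.039]},
  {"xyz":[0.002,0.036,0],"turn":[0,0,0.039]},
  {"xyz":[0.002,0.036,0],"turn":[0,0,0.039]},
  {"xyz":[0.002,0.036,0],"turn":[0,0,0.039]},
  {"xyz":[0.001,0.03,0],"turn":[0,0,0.039]},
  {"xyz":[0,0.021,0],"turn":[0,0,0.039]},
  {"xyz":[0,0,0],"turn":[0,0,0]},
  {"xyz":[0,0,0],"turn":[0,0,0]},
])

```text
clock: 9.6
eef_pos: [508.1, 146.7, 92.1]
eef_rot: [-3.14, 0.0, 1.839]
wrist_force: [0.2, 0.2, -1.2]
finger_gap: 53.3
```

```bash
python3 - <<'E'
from h import *
print(read_state())
c=snap("scene"); save(c,"s5.png",(230,150,350,250),6)
E
```

```text
{'clock': 9.6, 'joints': array([ 2.11874953e-01,  3.92787265e-01,  1.70767939e+00, -1.37035091e-04,
        1.04234036e+00, -5.62565989e-02]), 'qd': array([-0.00742634, -0.00770833,  0.0007896 ,  0.00012305,  0.00102913,
        0.00203102]), 'effort': array([ 9.05865859e-01, -5.43520725e+01, -3.11960256e+01,  8.93402682e-02,
        9.92060668e-03, -1.78848136e-04]), 'eef_pos': array([508.08202076, 146.69587923,  92.06608082]), 'eef_rot': array([-3.14037356e+00,  4.97903058e-05,  1.83899707e+00]), 'wrist_force': array([ 0.15572297,  0.22951552, -1.18971708]), 'moment': array([-0.06294585,  0.04771727, -0.01489953]), 'finger_gap': 53.28154589604567}
```

View pics/s5.png

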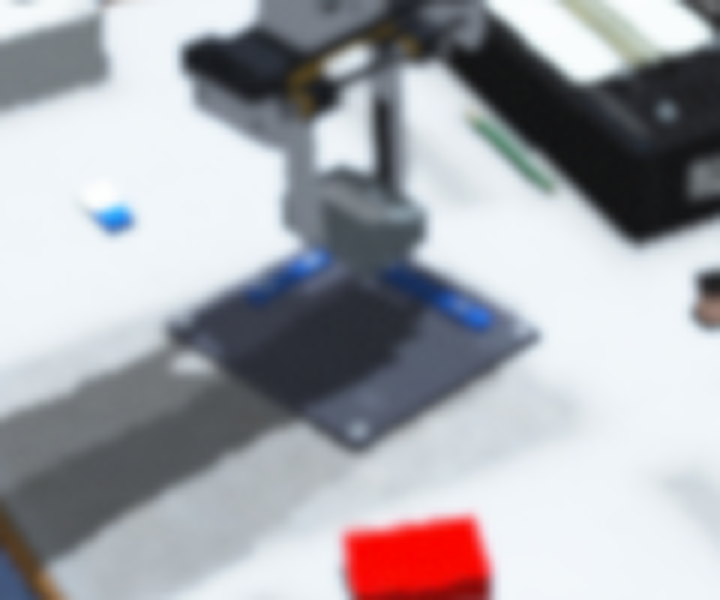

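The box is held level and shut above the plate (box at (370,220), fences visible below). I lower it to the plate, clear of both fences.

Request:
arm_command([
  {"xyz":[0,0,-0.025],"turn":[0,0,0]},
  {"xyz":[0,0,-0.02],"turn":[0,0,0]},
  {"xyz":[0,0,-0.012],"turn":[0,0,0]},
  {"xyz":[0,0,0],"turn":[0,0,0]},
  {"xyz":[0,0,0],"turn":[0,0,0]},
])

```text
clock: 10.28
eef_pos: [508.8, 147.2, 36.5]
eef_rot: [3.141, 0.0, 1.839]
wrist_force: [-0.2, 0.1, -1.4]
finger_gap: 53.5
```

Request:
arm_command([
  {"xyz":[0,0,-0.002],"turn":[0,0,0]},
  {"xyz":[0,0,0],"turn":[0,0,0]},
])

```text
clock: 10.52
eef_pos: [508.4, 147.3, 34.0]
eef_rot: [3.141, 0.0, 1.84]
wrist_force: [0.4, 1.0, -1.4]
finger_gap: 53.4
```

Request:
arm_command([
  {"xyz":[0,0,-0.001],"turn":[0,0,0]},
  {"xyz":[0,0,0],"turn":[0,0,0]},
])

```text
clock: 10.78
eef_pos: [508.4, 147.3, 32.8]
eef_rot: [-3.142, 0.0, 1.84]
wrist_force: [0.4, -0.3, -1.8]
finger_gap: 54.0
```

Request:
arm_command([
  {"xyz":[0,0,-0.001],"turn":[0,0,0]},
  {"xyz":[0,0,0],"turn":[0,0,0]},
])

```text
clock: 11.02
eef_pos: [508.3, 147.3, 31.7]
eef_rot: [-3.141, -0.0, 1.84]
wrist_force: [0.4, 0.2, -1.1]
finger_gap: 53.6
```

Request:
arm_command([
  {"xyz":[0,0,-0.001],"turn":[0,0,0]},
  {"xyz":[0,0,0],"turn":[0,0,0]},
])

```text
clock: 11.28
eef_pos: [508.4, 147.3, 30.8]
eef_rot: [3.141, 0.0, 1.84]
wrist_force: [-0.8, 0.0, -1.4]
finger_gap: 53.1
```

Request:
arm_command([
  {"xyz":[0,0,-0.0005],"turn":[0,0,0]},
  {"xyz":[0,0,0],"turn":[0,0,0]},
])

```text
clock: 11.52
eef_pos: [508.5, 147.3, 30.8]
eef_rot: [3.141, 0.0, 1.84]
wrist_force: [-3.9, -1.6, 5.9]
finger_gap: 53.3
```

Request:
arm_command([
  {"xyz":[0.0029,0.0008,0.0002],"turn":[0,0,0]},
  {"xyz":[0.0029,0.0008,0],"turn":[0,0,0]},
  {"xyz":[0.0019,0.0005,0],"turn":[0,0,0]},
  {"xyz":[0,0,0],"turn":[0,0,0]},
])

```text
clock: 12.02
eef_pos: [516.2, 149.4, 30.8]
eef_rot: [3.142, 0.0, 1.84]
wrist_force: [-2.7, -1.0, 6.5]
finger_gap: 53.4
```

Request:
arm_command([
  {"xyz":[-0.0011,0.0039,0],"turn":[0,0,0]},
  {"xyz":[-0.0011,0.0039,0],"turn":[0,0,0]},
  {"xyz":[-0.0008,0.0029,0],"turn":[0,0,0]},
  {"xyz":[0,0,0],"turn":[0,0,0]},
])

```text
clock: 12.52
eef_pos: [513.3, 160.5, 30.8]
eef_rot: [3.141, -0.0, 1.84]
wrist_force: [0.5, -1.3, 5.3]
finger_gap: 53.5
```

```bash
python3 - <<'E'
from h import *
c=snap("scene"); save(c,"s6.png",(250,165,330,235),9)
c=snap("top"); save(c,"t6.png",(240,180,320,250),9)
print(read_state()["eef_pos"])
E
```

```text
[513.3258953  160.51488913  30.8041337 ]
```

View pics/s6.png

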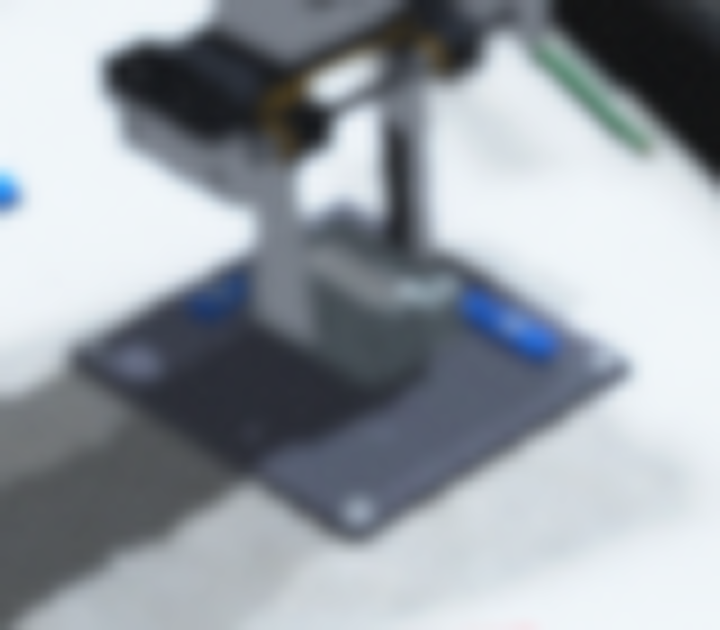

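View pics/t6.png

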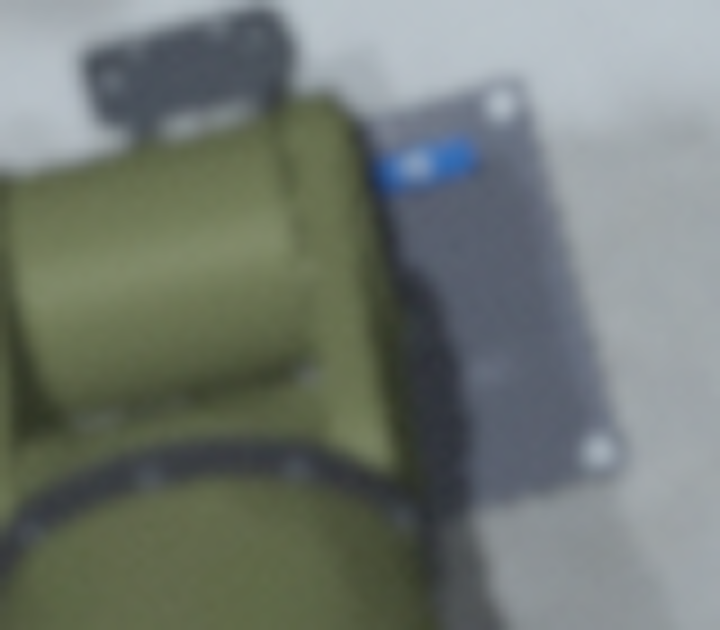

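No contact with a fence yet. I creep toward the long fence.

Request:
arm_command([
  {"xyz":[0.001,0.0003,0],"turn":[0,0,0]},
  {"xyz":[0.001,0.0003,0],"turn":[0,0,0]},
  {"xyz":[0,0,0],"turn":[0,0,0]},
])

```text
clock: 13.0
eef_pos: [514.4, 160.9, 30.7]
eef_rot: [-3.14, -0.0, 1.84]
wrist_force: [-7.0, -2.4, 11.7]
finger_gap: 53.6
```

Request:
arm_command([
  {"xyz":[0.001,0.0003,0],"turn":[0,0,0]},
  {"xyz":[0,0,0],"turn":[0,0,0]},
])

```text
clock: 13.25
eef_pos: [515.4, 161.3, 30.7]
eef_rot: [-3.14, -0.0, 1.84]
wrist_force: [-6.1, -2.3, 10.8]
finger_gap: 53.6
```

Request:
arm_command([
  {"xyz":[0.0007,0.0002,0],"turn":[0,0,0]},
  {"xyz":[0,0,0],"turn":[0,0,0]},
])

```text
clock: 13.5
eef_pos: [516.0, 161.5, 30.7]
eef_rot: [-3.14, -0.0, 1.84]
wrist_force: [-7.9, -3.3, 11.6]
finger_gap: 53.5
```

Request:
arm_command([
  {"xyz":[0,0,0.0004],"turn":[0,0,0]},
  {"xyz":[0,0,0],"turn":[0,0,0]},
])

```text
clock: 13.75
eef_pos: [516.2, 161.5, 30.8]
eef_rot: [-3.14, -0.0, 1.84]
wrist_force: [-4.7, 0.1, 5.5]
finger_gap: 53.3
```

Request:
arm_command([
  {"xyz":[0.0006,0.0002,0],"turn":[0,0,0]},
  {"xyz":[0,0,0],"turn":[0,0,0]},
])

```text
clock: 14.0
eef_pos: [517.0, 161.7, 30.8]
eef_rot: [-3.141, -0.0, 1.84]
wrist_force: [-3.3, -0.3, 4.7]
finger_gap: 53.6
```

Request:
arm_command([
  {"xyz":[0.0006,0.0002,0],"turn":[0,0,0]},
  {"xyz":[0,0,0],"turn":[0,0,0]},
])

```text
clock: 14.25
eef_pos: [517.6, 161.8, 30.8]
eef_rot: [-3.141, -0.0, 1.84]
wrist_force: [-4.5, -0.3, 4.6]
finger_gap: 53.5
```

Request:
arm_command([
  {"xyz":[0.0008,0.0002,0],"turn":[0,0,0]},
  {"xyz":[0,0,0],"turn":[0,0,0]},
])

```text
clock: 14.5
eef_pos: [517.9, 161.8, 30.8]
eef_rot: [-3.139, -0.0, 1.84]
wrist_force: [-9.0, -1.7, 9.1]
finger_gap: 53.7
```

Request:
arm_command([
  {"xyz":[0.0008,0.0002,0],"turn":[0,0,0]},
  {"xyz":[0,0,0],"turn":[0,0,0]},
])

```text
clock: 14.75
eef_pos: [518.0, 161.8, 30.7]
eef_rot: [-3.137, -0.0, 1.84]
wrist_force: [-14.1, -2.7, 11.7]
finger_gap: 53.3
```

```bash
python3 - <<'E'
from h import *
c=snap("scene"); save(c,"s7.png",(265,175,325,220),13)
s=read_state();print(s["eef_pos"],s["wrist_force"],s["moment"])
E
```

```text
[517.9578825  161.85920742  30.62712581] [-13.8257074   -1.79578425  12.38449823] [-0.48561053  2.64853732 -0.0489062 ]
```

View pics/s7.png

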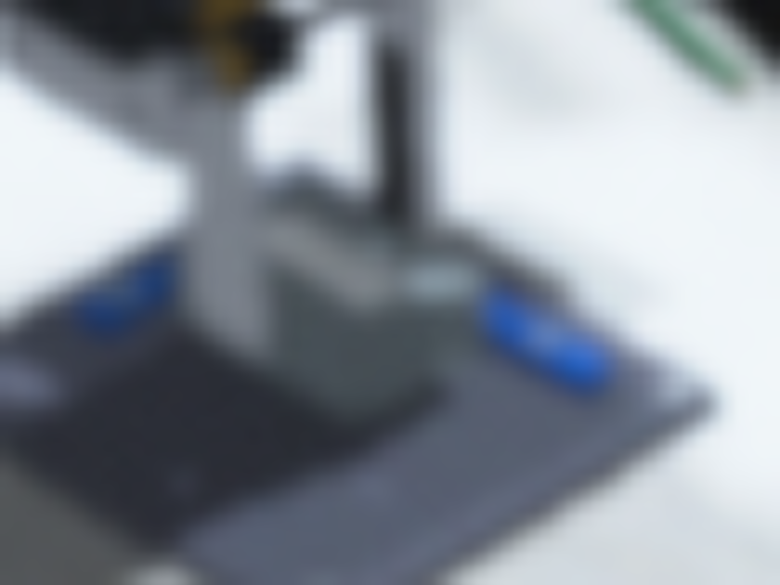

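Long-fence contact: motion stopped at x≈518 with about 9 N more on the wrist, and the moment about z is small, so the contact is flush. Now I slide along it to the short fence.

Request:
arm_command([
  {"xyz":[-0.0008,0.0018,0.0003],"turn":[0,0,0]},
  {"xyz":[-0.0005,0.0019,0],"turn":[0,0,0]},
  {"xyz":[0,0,0],"turn":[0,0,0]},
])

```text
clock: 15.18
eef_pos: [517.1, 164.7, 30.7]
eef_rot: [-3.138, 0.001, 1.84]
wrist_force: [-9.0, -9.3, 7.2]
finger_gap: 53.4
```

Request:
arm_command([
  {"xyz":[-0.0002,0.0008,0],"turn":[0,0,0]},
  {"xyz":[0,0,0],"turn":[0,0,0]},
])

```text
clock: 15.42
eef_pos: [517.0, 165.3, 30.7]
eef_rot: [-3.138, 0.001, 1.84]
wrist_force: [-8.6, -10.4, 6.3]
finger_gap: 53.4
```

Request:
arm_command([
  {"xyz":[-0.0002,0.0008,0],"turn":[0,0,0]},
  {"xyz":[0,0,0],"turn":[0,0,0]},
])

```text
clock: 15.68
eef_pos: [516.8, 166.1, 30.7]
eef_rot: [-3.138, 0.001, 1.839]
wrist_force: [-8.5, -11.2, 7.2]
finger_gap: 53.0
```

Request:
arm_command([
  {"xyz":[0,0,0.0004],"turn":[0,0,0]},
  {"xyz":[0,0,0],"turn":[0,0,0]},
])

```text
clock: 15.92
eef_pos: [516.6, 166.5, 30.7]
eef_rot: [-3.138, 0.001, 1.84]
wrist_force: [-7.6, -7.6, 2.0]
finger_gap: 53.5
```

```bash
python3 - <<'E'
from h import *
c=snap("scene"); save(c,"s8.png",(265,175,325,220),13)
s=read_state();print(s["eef_pos"],s["wrist_force"],s["moment"])
E
```

```text
[516.62626835 166.47671078  30.72697984] [-6.353613   -6.44003176  1.87440087] [-1.38144071  1.41638453 -0.12825657]
```

View pics/s8.png

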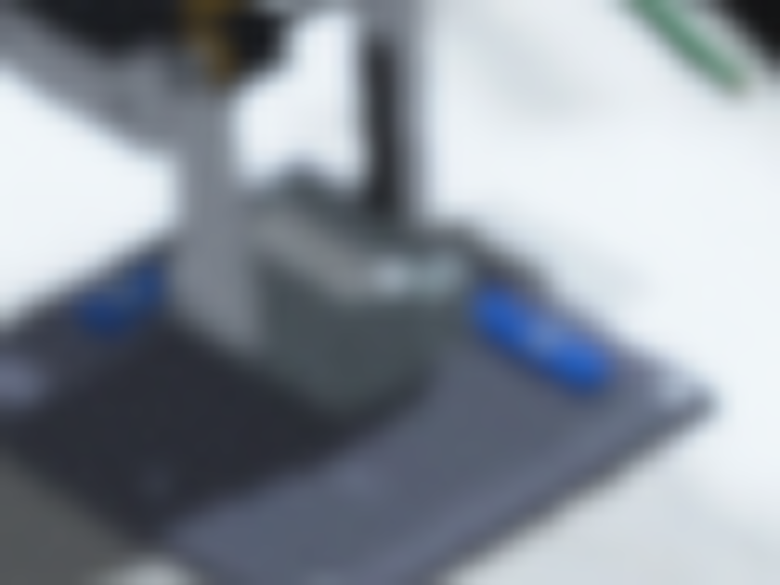

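Force in y fell when I unloaded z, so it was mostly plate friction. I continue creeping toward the short fence.

Request:
arm_command([
  {"xyz":[-0.0003,0.001,0],"turn":[0,0,0]},
  {"xyz":[0,0,0],"turn":[0,0,0]},
])

```text
clock: 16.23
eef_pos: [516.3, 167.5, 30.7]
eef_rot: [-3.138, 0.001, 1.84]
wrist_force: [-7.2, -5.8, 2.1]
finger_gap: 53.4
```

Request:
arm_command([
  {"xyz":[-0.0003,0.001,0],"turn":[0,0,0]},
  {"xyz":[0,0,0],"turn":[0,0,0]},
])

```text
clock: 16.48
eef_pos: [516.2, 168.1, 30.7]
eef_rot: [-3.138, 0.001, 1.84]
wrist_force: [-6.9, -9.8, 2.3]
finger_gap: 53.4
```

Request:
arm_command([
  {"xyz":[-0.0002,0.0008,0],"turn":[0,0,0]},
  {"xyz":[0,0,0],"turn":[0,0,0]},
])

```text
clock: 16.73
eef_pos: [516.1, 168.4, 30.8]
eef_rot: [-3.138, 0.002, 1.84]
wrist_force: [-4.6, -14.6, 2.7]
finger_gap: 53.8
```

Request:
arm_command([
  {"xyz":[0.0003,0.0004,0],"turn":[0,0,0]},
  {"xyz":[0,0,0],"turn":[0,0,0]},
  {"xyz":[0,0,0],"turn":[0,0,0]},
  {"xyz":[0,0,0],"turn":[0,0,0]},
])

```text
clock: 17.23
eef_pos: [516.1, 168.6, 30.7]
eef_rot: [-3.137, 0.002, 1.84]
wrist_force: [-8.1, -16.2, 4.7]
finger_gap: 53.5
```

```bash
python3 - <<'E'
from h import *
import pickle
s0=pickle.load(open("scene0.pkl","rb")); save(s0,"s0jig.png",(255,180,325,228),11)
c=snap("scene"); pickle.dump(c,open("scene9.pkl","wb"));save(c,"s9.png",(255,175,325,228),11)
im=c["color"].copy()
x0,y0,k=255,175,11
big=cv2.resize(im[175:228,255:325],None,fx=k,fy=k,interpolation=cv2.INTER_CUBIC)[:,:,::-1].copy()
a=.27;ca,sa=np.cos(a),np.sin(a)
def W(x,y,z): return (502.8+ca*x-sa*y,143.1+sa*x+ca*y,z)
def P(x,y,z):
    u,v=proj(c,W(x,y,z)); return int((u-x0+.5)*k-.5),int((v-y0+.5)*k-.5)
for pts,col in [([(-75,-85,8),(75,-85,8),(75,85,8),(-75,85,8)],(0,255,255)),([(45,-61,15),(57,-61,15),(57,44,15),(45,44,15)],(0,0,255)),([(-5,-19,8),(45,-19,8),(45,-19,33),(-5,-19,33)],(0,255,0))]:
    cv2.polylines(big,[np.array([P(*p) for p in pts])],True,col,1)
cv2.imwrite("pics/s9o.png",big)
s=read_state();print(s["eef_pos"],s["wrist_force"],s["moment"])
E
```

```text
[516.07974105 168.53957264  30.71428996] [ -7.74501817 -16.40059586   4.61496283] [-3.18124232  1.46225212 -0.08242373]
```

View pics/s9o.png

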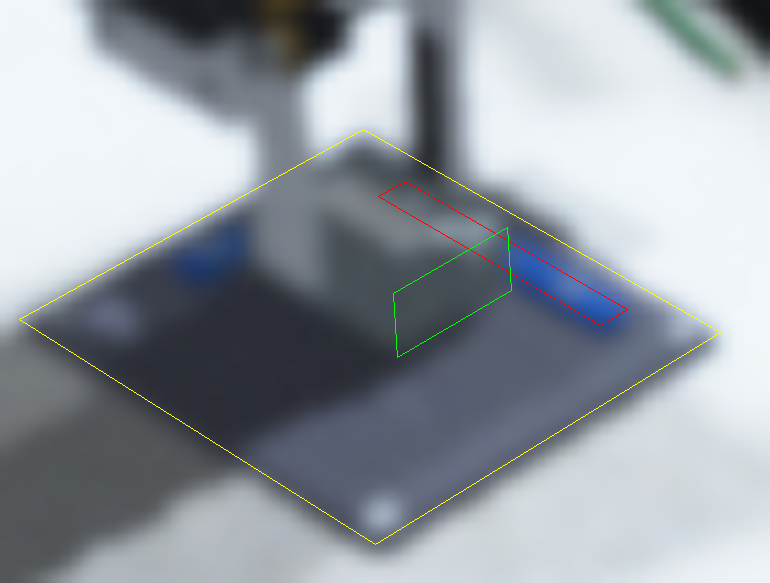

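The box end matches its expected home outline (green quad, around (450,290)) within about 1 px. Forces in the plate's axes are about 12 N toward the long fence and 14 N toward the short one, and they are steady. Handing in.

```bash
python3 - <<'E'
from h import *
print(sign_off())
s=read_state();print(s["eef_pos"],s["wrist_force"],s["finger_gap"],s["clock"])
E
```

```text
the job is handed in; nothing more can be done
None
the job is handed in; nothing more can be done
```

I shut the lid by pushing it forward from behind with the open fingers. I then gripped the box across the lip and hinge side, set it flat on the plate and pressed it first into the long fence, then the short one. I handed the job in at about 17 s, still holding it; no verdict came back.

**Last checks, all from before hand-in:**
- **Forces:** The wrist read about 12 N toward the long fence and 14 N toward the short one, steady over the last half second. A few newtons of each may be plate friction. The grip was set to 20 N and the fingers stood 53.5 mm apart.
- **Position:** In the scene picture the box's free end matched the home outline to about 1 pixel, roughly 2 to 3 mm. The moment about the vertical was small, so the box sits square.
- **Disagreement:** Contact came about 1.5 mm (long fence) and 2.8 mm (short fence) beyond my camera estimate. I put that down to calibration and to error in where I gripped the box along its length.
- **Loose objects:** I planned the moves to stay clear of the bobbin, eraser, weights and the red box, but did not measure them again at the end.

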